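Build up the pedestal and hold its cap for fluxing

ROBOT

A 7-joint arm with a two-finger parallel gripper is mounted at the origin on the work surface. World frame = base frame: x ahead of the robot, y to its left, z up, the work surface at z = 0. Lengths are in mm, angles in rad, forces in N, time in s.
With the tool pointing down it reaches from about 425 to 975 mm from the base axis. Payload 16.7 kg.
Tool frame: the origin (TCP) lies midway between the tips of the shut fingers; the grasp point (between the pads) lies 19 mm behind it; z points along the fingers, y is the line along which they close (so a half turn about z gives the same grasp; the last joint's range is limited). The gripper opens to 85 mm and grips with 20 to 120 N. Pads are 22 mm wide; open, the fingers measure 114 mm over their backs; the gripper's body (76 mm by 85 mm) begins 54 mm behind the grasp point. The pads swing forward as they close: fully open they stand 13 mm farther back than shut.
Start: joints at [1.038, 0.426, 0.074, 1.606, -0.034, 1.111, -0.067], TCP at [252.092, -626.12, 231.302] pointing down, gripper open.
Joint ranges: [-2.85, 2.85], [-0.5, 2.14], [-1.23, 1.37], [0.21, 2.46], [-1.02, 4.16], [0.16, 2.05], [-2.73, 2.73]. Speed limits (rad/s): [1.89, 1.89, 2.39, 2.39, 3.01, 3.01, 3.01].

INTERFACE

Orientations are given as a rotation vector (axis times angle).
In Python, from workcell import get_obs, camera, calibration, hand_in gives the robot as it stands.
- The arm moves only by the shell command python3 -m jog 'ROWS'. ROWS is text: rows parted by semicolons, each of 5 numbers parted by spaces: the shift along the world's x, y, z in cm, then the turn about the world's z in degrees, then the closure, from -1 (fully open) to 1 (shut). A call has 1 to 10 rows; each row shifts and turns the commanded pose from where the row before left it; what a row does not reach is not made up. A row lasts 1/8 s, in which the tool goes at most 62.5 mm and 10.7 degrees, less where a joint would pass 70% of its speed; a pose out of reach is approached as far as the arm can. A call is refused whole if a number of a shift passes 6.25 or a number of a turn 10.7, either way. A call with a gripper value outside its range is refused whole. The fingers move at their own pace and stop on an object; the grip force is fixed at half the most. Time passes only in rows, so rows that do not move let the fingers close. It gives the time, the measured TCP pose, the force, the opening and the grip force at its end, in the units of the state.
- get_obs(): the state, without advancing time (a new reading comes with each control period).
- camera(name): name is "side" or "top"; returns the picture (420x560x3 uint8, red, green, blue); there is no depth.
- calibration(name): a dict with "fx", "fy", "cx", "cy" (pixels), "dist_coeffs" ([k1, k2, p1, p2, k3] as OpenCV has them; the pictures are not rectified), "rvec" (rotation vector, rad) and "tvec" (3), from world to camera coordinates, as OpenCV has them. Camera axes: x right, y down, z forward; pixel columns grow to the right and rows downward; lengths in mm; the calibration is good to about 2 mm. A picture is of the moment at which its call begins. calibration takes no time and is no camera call.
- hand_in(): hands the job in; it is judged then, once.
The state is a dict: "time": time; "q": joint angles; "joint_vel": joint speeds; "effort": joint torques, N m; "eef_pos": TCP position; "tool_rot": TCP orientation; "ft_force": force on the tool from outside, world axes, zero at the start; "ft_torque": the same for the moment, N m; "width": finger opening in mm; "finger_force": force on a finger pad.
Only numpy, scipy, OpenCV 4.12 (cv2) and the standard library are available. Lean on these libraries where they do the work, as an engineer would, in place of code of your own. Each camera call takes 0.05 s, during which the arm holds its last target. There are 200 camera calls.

TASK

Build up the stainless pedestal for welding: set the larger closed box squarely on the middle of the fixed foot and let it go, then set the smaller closed box squarely on the middle of the larger one and let it go. Last, lift the cap by its stub over the spark guard and finish still holding it about a centimetre above the small box, level, edges lined up and touching nothing below, so that I can brush flux into the joint; the program ends while the gripper holds it there. Do not bump the spark guard, and leave the timber, ring, pot and grinder where they are.

Things in the scene. Friction and masses are not known exactly. Their poses are not given: they have to be found in the camera images.
- foot: The pedestal's foot, fixed to the bench: stainless base plate 150 x 120 x 8 mm with four dark bolt holes, and welded on its middle a closed box 96 (x) x 68 (y) x 40 mm high. Origin: centre of the underside, on the bench; z up; x along the longer sides.
- foot_top (a point): Centre of the flat top of the foot's box, 48 mm above the bench; axes as foot.
- big_box: Loose closed stainless box, the larger one: 80 (x) x 54 (y) x 45 mm high, 0.3 to 0.55 kg, edges rounded 2 mm. Origin: centre of its underside; z up; x along the longer sides. At the start it stands on the bench on the robot's right side of the guard; the three loose parts take their three places there in any order.
- big_box_top (a point): Centre of the big box's top face, 45 mm above its origin.
- small_box: Loose closed stainless box, the smaller one: 64 (x) x 42 (y) x 45 mm high, 0.2 to 0.4 kg, edges rounded 2 mm. Origin: centre of its underside; z up; x along the longer sides. Starts on the bench beside the other two parts.
- small_box_top (a point): Centre of the small box's top face, 45 mm above its origin; axes as small_box.
- cap: Loose stainless cap, 0.18 kg: a flat plate 64 (x) x 42 (y) x 6 mm, of the same outline as the small box, with an upright square-tube stub 24 x 24 mm and 50 mm tall on its middle (sides parallel to the plate's), overall 56 mm high. Origin: centre of the plate's underside; z up; x along the longer sides. The stub is the grip. Starts standing on its plate, stub up.
- guard: Low spark guard, fixed to the bench between the loose parts (robot's right, -y) and the foot (robot's left, +y): an upright sheet 304 mm long (x), 8 mm thick at its top rail, 111 mm high, on two feet 44 mm wide. Origin: centre of its lower edge, on the bench.
- timber: Bystander: timber block 45 x 200 (y) x 45 mm high, lying beyond the foot. Origin: centre of the underside.
- flange: Bystander: flat copper-coloured ring, 76 mm outside, 34 mm hole, 8 mm thick, lying on the bench on the right, near the robot. Origin: centre of the underside.
- pot: Bystander: open round steel pot without handles, 90 mm across, 80 mm high, far right. Origin: centre of the underside.
- grinder: Bystander: angle grinder, about 215 mm long (x), 70 mm high, lying on the left beyond the foot, its red disc (100 mm across) up. Origin: under its middle.
Things that resemble listed ones, but are neither listed nor needed, are in the scene too. What is shaped like the small_box but orange or yellow is not meant.

How it is judged:
By the outcome, as a careful person would: the job done as asked, in the order asked, and still so for the second after the job is handed in, while the arm keeps its last pose, push and grip.
It also fails if it takes over 69 s, if anything falls off the work surface, if the arm or the gripper's body presses on something with over 40 N, if the wrist force passes 120 N, or if a joint passes its speed limit or range.

## Working session

There is one attempt and no reset: what is moved stays moved. The work goes in short steps, Python scripts to look and compute and a shell command to move; the robot and the scene stay as the last step left them, time stands still between calls to the robot, and variables do not carry over. Pictures are saved under pics/ and viewed, at most 10 in all, crops included, and the job is handed in when it is done.

```bash
mkdir -p pics; ls
python3 - <<'E'
from workcell import *
import cv2
for n in("side","top"):
    im=camera(n); cv2.imwrite(f"pics/{n}0.png",cv2.cvtColor(im,cv2.COLOR_RGB2BGR)); print(calibration(n))
o=get_obs(); print(o)
E
```

```text
pics
{'fx': 441.58756037577365, 'fy': 441.58756037577365, 'cx': 276.88170912110945, 'cy': 210.7022230237681, 'dist_coeffs': array([-0.10397933,  0.        ,  0.        ,  0.        ,  0.        ]), 'rvec': array([ 0.17030724, -2.75295751,  1.44078929]), 'tvec': array([ 570.8582179 ,   53.51793435, 1129.64855205])}
{'fx': 525.6164454234022, 'fy': 525.6164454234022, 'cx': 277.24792793670986, 'cy': 208.14892092316205, 'dist_coeffs': array([-0.04479481,  0.        ,  0.        ,  0.        ,  0.        ]), 'rvec': array([ 2.10305893, -2.15164204,  0.19020931]), 'tvec': array([  85.54445512,  582.05252741, 1407.09159594])}
{'time': 0.1, 'q': array([ 1.03848417,  0.42662579,  0.07385856,  1.60652889, -0.03407713,
        1.11081804, -0.06711861]), 'joint_vel': array([-1.61162288e-03,  4.68748651e-04,  1.33378895e-03, -1.00762535e-03,
       -3.42962080e-05,  1.17910751e-03, -4.59189422e-04]), 'effort': array([ 1.15295890e-02, -9.51524734e+01,  3.77304733e+00, -4.64399886e+01,
        1.96599704e-02,  6.39493548e-03,  1.26999748e-04]), 'eef_pos': array([ 251.96382369, -625.81749261,  230.71616599]), 'tool_rot': array([-3.08317525e+00, -5.97381019e-01,  4.84289699e-04]), 'ft_force': array([ 0.48697573,  0.82274842, -0.25195605]), 'ft_torque': array([-0.02681088, -0.04561544, -0.00661673]), 'finger_force': 0.0, 'width': 85.48336247121621}
```

View pics/side0.png

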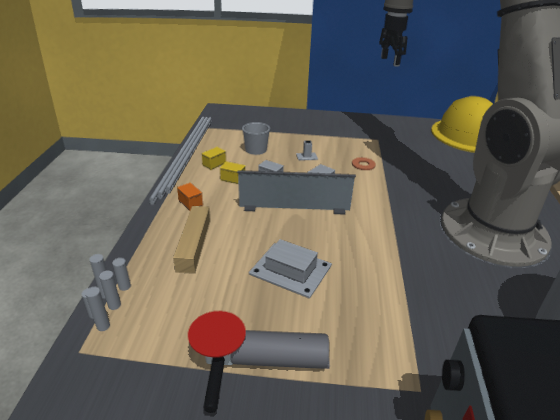

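View pics/top0.png

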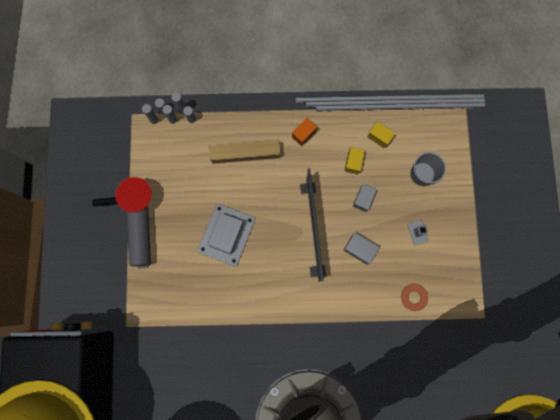

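The scene has a large grey box at top (362,248), a smaller grey box at (366,197) and the cap at (418,231). The foot is at (228,234) and the guard at (315,225). The look-alikes are yellow at (355,159) and (381,133), and orange at (304,131). The two grey boxes are the ones meant, and the larger footprint is big_box. I'll confirm this in an enlarged montage.

Run:
```python
import cv2,numpy as np
t=cv2.imread("pics/top0.png");s=cv2.imread("pics/side0.png")
c=lambda im,x,y,w,h:cv2.resize(im[y:y+h,x:x+w],(400,300),interpolation=cv2.INTER_CUBIC)
# scale 4 for 100x75
m=np.vstack([np.hstack([c(t,340,180,100,75+0),c(t,340,205,100,75)]),np.hstack([c(t,180,198,100,75),c(s,245,130,100,75)])])
cv2.imwrite("pics/m1.png",m)
```

```text
(no output)
```

View pics/m1.png

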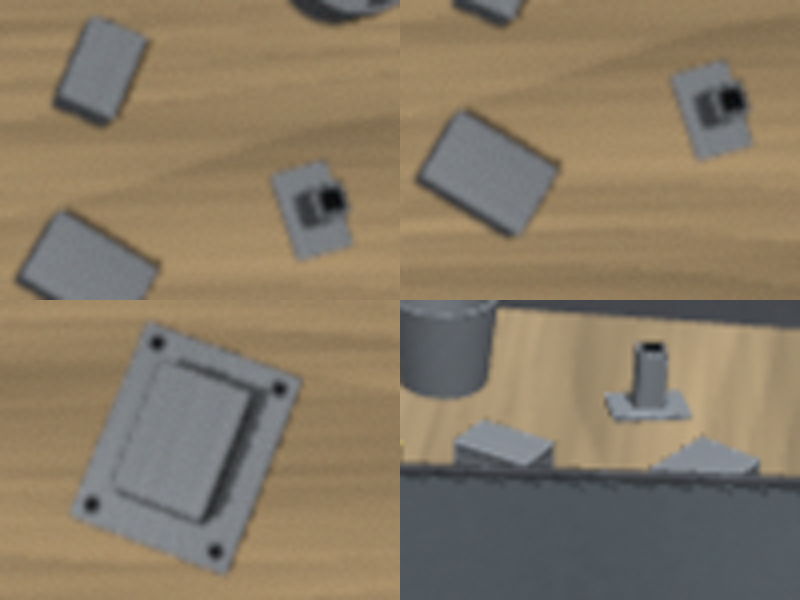

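Confirmed: big_box is at top (362,248), small_box at (366,197), and the cap with its hollow stub at (418,231). All three are grey and their footprints differ as described. Next I'll fit silhouettes in both views.

```bash
cat > h.py <<'E'
import cv2,numpy as np
from scipy.optimize import minimize
from scipy.ndimage import map_coordinates
from workcell import *
C={n:calibration(n) for n in("side","top")}
def proj(n,P):
    c=C[n];K=np.array([[c['fx'],0,c['cx']],[0,c['fy'],c['cy']],[0,0,1]])
    return cv2.projectPoints(np.float64(P).reshape(-1,3),c['rvec'],c['tvec'],K,c['dist_coeffs'])[0][:,0]
def at(n,uv,z):  # pixel -> world xy at height z
    f=lambda p:np.sum((proj(n,[[*p,z]])[0]-uv)**2)
    return minimize(f,[600,-200],method='Nelder-Mead',options=dict(xatol=.05,fatol=1e-6)).x
def box(L,W,z0,z1):
    return np.array([[sx*L/2,sy*W/2,z] for z in(z0,z1) for sx,sy in((-1,-1),(1,-1),(1,1),(-1,1))])
def place(P,p):
    c,s=np.cos(p[2]),np.sin(p[2]);Q=P.copy();Q[:,:2]=P[:,:2]@np.array([[c,s],[-s,c]])+p[:2];return Q
def mask(im):
    f=cv2.GaussianBlur(im.astype(float),(0,0),.5);r=(f[...,0]-f[...,2])/(f.sum(2)+15)
    return np.clip(1-(r-.04)/(.16-.04),0,1)
def fit(views,parts,p0,free_h=False):
    """views: {name:(mask,x0,y0,x1,y1)}; parts: convex point sets; p=(x,y,yaw[,dh on top])"""
    S=8
    def cost(p):
        e=0
        for n,(m,x0,y0,x1,y1) in views.items():
            r=np.zeros(((y1-y0)*S,(x1-x0)*S),np.uint8)
            for P in parts:
                Q=P.copy()
                if free_h:Q[:,2]+=(Q[:,2]==Q[:,2].max())*p[3]*10
                q=proj(n,place(Q,(p[0],p[1],p[2]/20)))
                q=(q-[x0,y0]+.5)*S-.5
                cv2.fillConvexPoly(r,cv2.convexHull(np.round(q*16).astype(np.int32)),255,shift=4)
            r=cv2.resize(r,None,fx=1/S,fy=1/S,interpolation=cv2.INTER_AREA)/255.
            e+=np.sum((cv2.GaussianBlur(r,(0,0),.5)-m[y0:y1,x0:x1])**2)
        return e
    p=np.array([p0[0],p0[1],p0[2]*20]+([0.] if free_h else []))
    for d in(10,2):
        sim=np.vstack([p]+[p+d*np.eye(len(p))[i]*(1 if i<3 else .1) for i in range(len(p))])
        R=minimize(cost,p,method='Nelder-Mead',options=dict(initial_simplex=sim,xatol=.05,fatol=1e-4,maxiter=400));p=R.x
    out=[p[0],p[1],np.degrees(p[2]/20)]+([p[3]*10] if free_h else [])
    return np.round(out,1),round(R.fun,2)
def look(tag):
    d={}
    for n in("top","side"):
        d[n]=camera(n);cv2.imwrite(f"pics/{n}_{tag}.png",cv2.cvtColor(d[n],cv2.COLOR_RGB2BGR))
    return d
E
cat > m1.py <<'E'
from h import *
I={n:cv2.cvtColor(cv2.imread(f"pics/{n}0.png"),cv2.COLOR_BGR2RGB) for n in C};M={n:mask(I[n]) for n in I}
def yaw0(a,b,z): # long-side direction
    d=at("top",b,z)-at("top",a,z);return np.arctan2(d[1],d[0])
F=lambda o,x,y:(o[0]+(x+.5)/4-.5,o[1]+(y+.5)/4-.5)
o1,o2,o3=(340,180),(340,205),(180,198)
jobs={
'big':([box(80,54,0,45)],yaw0(F(o2,65,108),F(o2,160,162),45),(362,248),(340,225,386,270),(290,150,345,168)),
'small':([box(64,42,0,45)],yaw0(F(o1,55,97),F(o1,90,18),45),(366,197),(348,180,382,216),(252,152,286,169)),
'cap':([box(64,42,0,6),box(24,24,6,56)],yaw0(F(o2,95+203,158),F(o2,70+203,78),6),(418,231),(402,214,434,249),(290,135,322,163)),
'foot':([box(150,120,0,8),box(96,68,8,48)],yaw0(F(o3,75,215),F(o3,148,22),8),(228,234),(193,198,263,272),(240,235,340,300))}
for k,(P,y,uv,rt,rs) in jobs.items():
    p0=(*at("top",uv,P[-1][-1,2]/2),y)
    T={'top':(M['top'],*rt)};B={**T,'side':(M['side'],*rs)}
    print(k,fit(T,P,p0),fit(B,P,p0,k!='foot'))
# foot_top height: gradient along top-face edges
p=fit({'top':(M['top'],*jobs['foot'][3])},jobs['foot'][0],(*at("top",(228,234),8),jobs['foot'][1]))[0];p[2]=np.radians(p[2])
for n in C:
    g=cv2.cvtColor(I[n],cv2.COLOR_RGB2GRAY).astype(float);G=np.hypot(cv2.Sobel(g,-1,1,0),cv2.Sobel(g,-1,0,1));r=[]
    for z in range(30,66,3):
        q=proj(n,place(box(96,68,z,z)[:4],p));L=np.vstack([np.linspace(q[i],q[(i+1)%4],40) for i in range(4)])
        r.append((z,int(map_coordinates(G,[L[:,1],L[:,0]],order=1).mean())))
    print(n,r)
for u in((309,171),(315,225),(320,278)):print('guard',at("top",u,111))
E
python3 m1.py
```

```text
big (array([ 470.1, -160.3, -122.8]), np.float64(30.65)) (array([ 469.9, -159.6, -123. ,    4.1]), np.float64(304.9))
small (array([ 614.5, -176.9,  -24.1]), np.float64(19.47)) (array([ 614.2, -176.3,  -24.3,    3.8]), np.float64(94.99))
cap (array([ 514.3, -326.4,   14.4]), np.float64(19.68)) (array([ 513.7, -325.8,   15.5,    4.7]), np.float64(93.63))
foot (array([520.3, 219.3, -22.2]), np.float64(72.08)) (array([520.1, 218.2, -21.9]), np.float64(530.03))
side [(30, 31), (33, 33), (36, 36), (39, 40), (42, 55), (45, 71), (48, 122), (51, 106), (54, 53), (57, 27), (60, 18), (63, 14)]
top [(30, 104), (33, 109), (36, 112), (39, 115), (42, 117), (45, 118), (48, 117), (51, 117), (54, 115), (57, 113), (60, 110), (63, 108)]
guard [673.10091034 -15.63801865]
guard [525.60089164 -26.59820537]
guard [385.960546   -34.75438715]
```

Both views agree to about 1 mm, and the heights match the text. First move: go above the big box.

```bash
python3 -m jog '2.2 4.6 0 3.5 -1;2.2 4.6 0 3.5 -1;2.2 4.6 0 3.5 -1;2.2 4.6 0 3.5 -1;2.2 4.6 0 3.5 -1;2.2 4.6 0 3.5 -1;2.2 4.6 0 3.5 -1;2.2 4.7 0 3.5 -1;2.1 4.7 0 3.5 -1;2.1 4.7 0 3.5 -1'; python3 -m jog '0 0 0 0 -1;0 0 0 0 -1'
cat > st.py <<'E'
from workcell import get_obs
import numpy as np
from scipy.spatial.transform import Rotation as R
o=get_obs();m=R.from_rotvec(o['tool_rot']).as_matrix()
print(round(o['time'],2),np.round(o['eef_pos'],1),'close',round(np.degrees(np.arctan2(m[1,1],m[0,1])),1),'tilt',np.round(np.degrees(m[:2,2]),2),'F',np.round(o['ft_force'],1),'w',round(o['width'],1),'ff',round(o['finger_force'],1),'q7',round(o['q'][6],2))
E
python3 st.py
```

```text
time: 1.35
eef_pos: [470.4, -161.5, 231.3]
tool_rot: [2.76, 1.5, -0.0]
ft_force: [-0.0, -0.8, -0.2]
width: 85.7
finger_force: 0.0
time: 1.6
eef_pos: [469.8, -163.4, 231.1]
tool_rot: [-2.762, -1.497, 0.001]
ft_force: [-0.6, 0.2, 0.4]
width: 85.4
finger_force: 0.0
1.6 [ 469.8 -163.4  231.1] close -33.1 tilt [-0.03 -0.  ] F [-0.6  0.2  0.4] w 85.4 ff 0.0 q7 -0.43
```

```bash
python3 -m jog '0 0.3 -3.5 0 -1;0 0 -3.5 0 -1;0 0 -3.5 0 -1;0 0 -3.5 0 -1;0 0 -3.5 0 -1;0 0 -3 0 -1;0 0 -1.5 0 -1;0 0 -0.9 0 -1;0 0 0 0 -1' ; python3 st.py; python3 -m jog '0 0 0 0 1;0 0 0 0 1;0 0 0 0 1;0 0 0 0 1;0 0 0 0 1;0 0 0 0 1;0 0 0 0 1;0 0 0 0 1' >/dev/null; python3 st.py
```

```text
time: 2.72
eef_pos: [470.1, -160.4, 2.4]
tool_rot: [-2.762, -1.497, 0.0]
ft_force: [0.5, 0.4, -0.6]
width: 85.4
finger_force: 0.0
2.73 [ 470.1 -160.4    2.4] close -33.1 tilt [-0.01 -0.  ] F [ 0.5  0.4 -0.6] w 85.4 ff 0.0 q7 -0.59
3.73 [ 470.6 -160.3    3.2] close -33.1 tilt [ 0.07 -0.03] F [-2.2  0.3  9.1] w 53.5 ff 62.3 q7 -0.59
```

```bash
python3 -m jog '0 0 0.5 0 1;0 0 1.5 0 1;0 0 3 0 1;0 0 3 0 1;0 0 3 0 1;0 0 3 0 1;0 0 3 0 1;0 0 1.5 0 1;0 0 0.5 0 1' >/dev/null; python3 st.py
python3 -m jog '0.3 1.2 0 4 1;0.3 2.4 0 6 1;0.3 2.4 0 6 1;0.3 2.4 0 6 1;0.3 2.4 0 6 1;0.3 2.4 0 6 1;0.3 2.4 0 6 1;0.3 2.4 0 6 1;0.3 2.4 0 6 1' >/dev/null
python3 -m jog '0.3 2.4 0 6 1;0.3 2.4 0 6 1;0.3 2.4 0 6 1;0.3 2.4 0 6 1;0.3 2.4 0 6 1;0.3 2.4 0 6 1;0.3 2.4 0 6 1;0.2 1.1 0 7.1 1;0 0 0 0 1;0 0 0 0 1' >/dev/null; python3 st.py
```

```text
4.85 [ 470.1 -160.2  193.1] close -33.1 tilt [ 0.06 -0.02] F [-0.4  0.3 -3.8] w 53.6 ff 63.8 q7 -0.45
7.22 [519.8 222.  191.6] close 67.8 tilt [-0.07 -0.03] F [ 0.3  0.  -3. ] w 53.3 ff 63.9 q7 0.39
```

```bash
python3 -m jog '0 -0.4 -2 0 1;0 0 -3 0 1;0 0 -3 0 1;0 0 -2.5 0 1;0 0 -2 0 1;0 0 -1 0 1;0 0 0 0 1;0 0 0 0 1' >/dev/null; python3 st.py
python3 - <<'E'
from h import *
import cv2
I=look("b1")
c=lambda im,x,y,w,h:cv2.resize(im[y:y+h,x:x+w,::-1],(400,400),interpolation=cv2.INTER_CUBIC)
cv2.imwrite("pics/m2.png",np.hstack([c(I['top'],178,184,100,100),c(I['side'],240,210,100,100)]))
E
```

```text
8.22 [520.5 219.1  58. ] close 68.0 tilt [0.05 0.02] F [-0.8 -0.8 -2.3] w 53.4 ff 63.9 q7 0.26
```

View pics/m2.png

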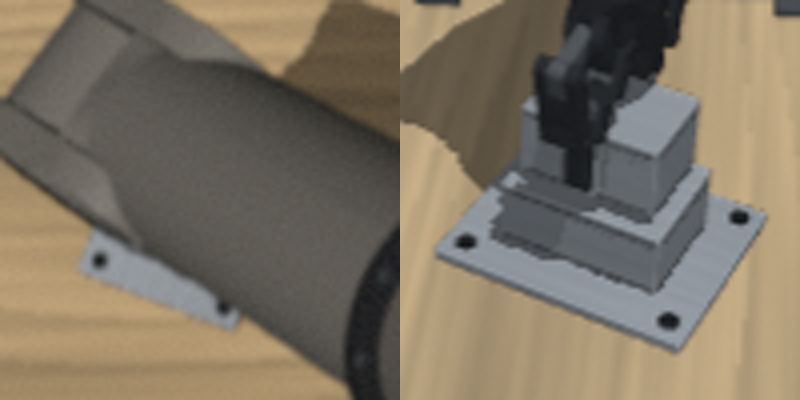

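The box hovers over the foot and looks square. Side-crop corners: box top-near (657,153), top-right (697,103), left (525,105); foot-box top-near (656,238), right (709,171). I'll compare these with the model.

Run:
```python
from h import *
for nm,P,z in(('foot',box(96,68,0,48),0),('big',box(80,54,0,45),55.)):
    Q=place(P,(520.2,218.8,np.radians(-22)));Q[:,2]+=z
    q=proj('side',Q);print(nm,np.round((q-[240,210]+.5)*4-.5+[400,0]).astype(int).tolist())
```

```text
foot [[705, 236], [555, 181], [498, 250], [653, 310], [711, 171], [558, 117], [499, 184], [658, 244]]
big [[694, 164], [565, 118], [518, 172], [651, 221], [700, 99], [567, 54], [519, 106], [656, 155]]
```

```bash
python3 -m jog '0 0 -0.3 0 1;0 0 -0.2 0 1;0 0 0 0 1;0 0 0 0 1' >/dev/null; python3 st.py;  python3 -m jog '0 0 -0.1 0 1;0 0 0 0 1;0 0 0 0 1' >/dev/null; python3 st.py
```

```text
8.82 [520.1 218.9  52.3] close 68.0 tilt [-0.01 -0.  ] F [ 0.5  0.3 -2.9] w 53.3 ff 63.9 q7 0.25
9.2 [520.1 218.9  51.3] close 68.0 tilt [0. 0.] F [ 0.9  0.4 -1.6] w 53.4 ff 63.8 q7 0.25
```

```bash
python3 -m jog '0 0 -0.1 0 1;0 0 0 0 1;0 0 0 0 1' >/dev/null; python3 st.py; python3 -m jog '0 0 0 0 -1;0 0 0 0 -1;0 0 0 0 -1;0 0 0 0 -1;0 0 0 0 -1;0 0 0 0 -1' >/dev/null; python3 st.py
python3 -m jog '0 0 1 0 -1;0 0 2 0 -1;0 0 4 0 -1;0 0 4 0 -1;0 0 2 0 -1;0.5 -2 0 0 -1;1 -4 0 0 -1;1 -4 0 0 -1;1 -4 0 0 -1;1 -4 0 0 -1' >/dev/null; python3 -m jog '1 -4 0 0 -1;1 -4 0 0 -1;1 -4 0 0 -1;1 -4 0 -1.2 -1;0.5 -4 0 -1 -1;0.4 -1.6 0 0 -1;0 0 0 0 -1;0 0 0 0 -1'  >/dev/null;python3 st.py
python3 - <<'E'
from h import *
import cv2
I=look("b2")
c=lambda im,x,y,w,h:cv2.resize(im[y:y+h,x:x+w,::-1],(400,400),interpolation=cv2.INTER_CUBIC)
cv2.imwrite("pics/m3.png",np.hstack([c(I['top'],178,184,100,100),c(I['side'],240,210,100,100)]))
E
```

```text
9.57 [520.1 218.9  51.2] close 68.0 tilt [ 0.03 -0.03] F [-7.3 -5.  18.9] w 53.4 ff 66.0 q7 0.25
10.32 [520.1 218.9  50.3] close 68.0 tilt [-0. -0.] F [ 0.1 -0.1 -0.4] w 85.6 ff 0.0 q7 0.25
12.57 [ 614.  -175.4  180.5] close 65.9 tilt [-0.    0.03] F [ 0.2  0.2 -0.8] w 85.7 ff 0.0 q7 1.06
```

View pics/m3.png

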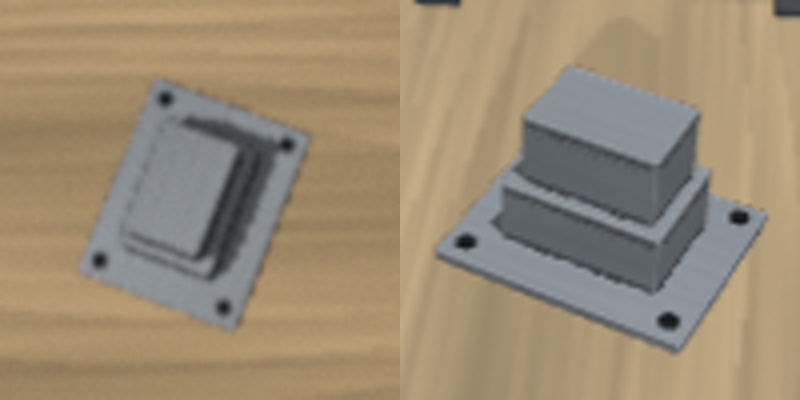

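The big box stands on the foot with an even margin all round. Next I'll check the offset numerically from these corner pixels.

Run:
```python
from h import *
def w(n,o,pts,z,off):
    return np.array([at(n,(o[0]+(u-off+.5)/4-.5,o[1]+(v+.5)/4-.5),z) for u,v in pts])
def rep(nm,X,d):
    print(nm,'ctr',np.round(X.mean(0),1),'yaw',np.round(np.degrees(np.arctan2(*(d[::-1]))),1))
s=(240,210);t=(178,184)
b=w('side',s,[(657,165),(699,116),(572,66),(524,120)],93,400);rep('big side',b,b[3]-b[0]);print(np.round(b,0).tolist())
f=w('side',s,[(657,242),(710,174),(503,180)],48,400);print('footbox side ctr',(f[1]+f[2])/2,np.degrees(np.arctan2(*(f[2]-f[0])[::-1])))
p=w('side',s,[(678,349),(767,215),(436,252)],8,400);print('plate side ctr',(p[1]+p[2])/2)
b=w('top',t,[(178,122),(242,148),(197,259),(122,233)],93,0);rep('big top',b,b[0]-b[3])
p=w('top',t,[(156,78),(311,134),(235,329),(78,270)],8,0);rep('plate top',p,p[0]-p[3])
# bolt holes (top and side), symmetric about centre
h=w('top',t,[(166,98),(287,145),(224,307),(100,260)],8,0);rep('holes top',h,h[0]-h[3])
h=w('side',s,[(466,242),(739,217)],8,400);print('holes side ctr',h.mean(0))
# silhouette fit of stack's plate in top, and hull of big+foot
I={n:cv2.cvtColor(cv2.imread(f"pics/{n}_b2.png"),cv2.COLOR_BGR2RGB) for n in C}
```

```text
big side ctr [518.4 221.1] yaw -20.6
[[492.0, 258.0], [473.0, 215.0], [544.0, 180.0], [564.0, 231.0]]
footbox side ctr [519.56658753 218.23763287] -23.882184329316257
plate side ctr [519.22430505 219.7177947 ]
big top ctr [517.1 216.8] yaw -26.9
plate top ctr [520.3 218.2] yaw -22.1
holes top ctr [520.3 218.8] yaw -22.2
holes side ctr [519.57520849 216.4871435 ]
```

```bash
cat >> h.py <<'E'
def edgefit(imgs,L,W,z,p0,views=("top","side"),yaw=True):
    Gs={}
    for n in views:
        g=cv2.GaussianBlur(imgs[n].astype(np.float32).mean(2),(0,0),.7);G=np.hypot(cv2.Sobel(g,-1,1,0),cv2.Sobel(g,-1,0,1));Gs[n]=np.minimum(G,80)
    def cost(p):
        e=0
        for n,G in Gs.items():
            q=proj(n,place(box(L,W,z,z)[:4],(p[0],p[1],p[2]/20)))
            l=np.vstack([np.linspace(q[i],q[(i+1)%4],60)[4:-4] for i in range(4)])
            e-=map_coordinates(G,[l[:,1],l[:,0]],order=1).mean()
        return e
    p=np.array([p0[0],p0[1],np.radians(p0[2])*20])
    R=minimize(cost,p,method='Nelder-Mead',options=dict(initial_simplex=np.vstack([p]+list(p+3*np.eye(3))),xatol=.02,fatol=1e-3))
    return np.round([*R.x[:2],np.degrees(R.x[2]/20),R.fun],1)
E
python3 - <<'E'
from h import *
I={n:cv2.cvtColor(cv2.imread(f"pics/{n}_b2.png"),cv2.COLOR_BGR2RGB) for n in C}
for v in(("top","side"),("top",),("side",)):
    print(v,'big',edgefit(I,79,53,93,(519,219,-22),v),'foot',edgefit(I,96,68,48,(520,219,-22),v),'plate',edgefit(I,150,120,8,(520,219,-22),v))
J={n:cv2.cvtColor(cv2.imread(f"pics/{n}0.png"),cv2.COLOR_BGR2RGB) for n in C}
print('small',edgefit(J,63,41,45,(614.3,-176.6,-24),("top",)),'cap',edgefit(J,64,42,6,(514,-326,15),("top",)),edgefit(J,24,24,56,(514,-326,15),("top","side")))
E
```

```text
('top', 'side') big [ 520.   217.4  -22.3 -117. ] foot [ 517.2  220.4  -25.  -102.7] plate [515.6 217.1 -22.1 -99.5]
('top',) big [520.  217.2 -22.4 -64. ] foot [516.  222.4 -22.  -56.4] plate [518.1 219.4 -15.6 -41.3]
('side',) big [520.1 217.8 -22.4 -53.1] foot [520.7 218.4 -20.2 -57.5] plate [515.9 217.8 -22.2 -60.1]
small [ 613.7 -170.8  -25.4  -58.7] cap [ 511.1 -322.9   15.   -41.8] [ 512.9 -324.4   12.  -152.2]
```

The box sits within about 1.5 mm of centre, square to within 0.5°. Now the small box.

```bash
python3 -m jog '0 0 -2 0 -1;0 0 -3.5 0 -1;0 0 -3.5 0 -1;0 0 -3.5 0 -1;0 0 -3 0 -1;0 0 -1.5 0 -1;0 0 -0.8 0 -1;0 0 0 0 -1' >/dev/null ; python3 st.py; python3 -m jog '0 0 0 0 1;0 0 0 0 1;0 0 0 0 1;0 0 0 0 1;0 0 0 0 1;0 0 0 0 1;0 0 0 0 1;0 0 0 0 1;0 0 0 0 1' >/dev/null; python3 st.py
```

```text
13.68 [ 614.2 -177.     2.4] close 65.8 tilt [ 0.01 -0.  ] F [-0.2  0.   0. ] w 85.6 ff 0.0 q7 0.94
14.8 [ 614.5 -177.3    3.1] close 65.8 tilt [ 0.06 -0.03] F [-2.1 -0.2  6.8] w 41.6 ff 61.1 q7 0.94
```

```bash
python3 -m jog '0 0 0.5 0 1;0 0 1.5 0 1;0 0 3 0 1;0 0 3 0 1;0 0 3 0 1;0 0 3 0 1;0 0 3 0 1;0 0 1.5 0 1;0 0 0.5 0 1' >/dev/null; python3 st.py
python3 -m jog '-0.4 1.5 0 0 1;-0.7 3 0 0 1;-0.7 3 0 0 1;-0.7 3 0 0 1;-0.7 3 0 0 1;-0.7 3 0 0 1;-0.7 3 0 0 1;-0.7 3 0 0 1' >/dev/null
python3 -m jog '-0.7 3 0 0 1;-0.7 3 0 0.5 1;-0.7 3 0 0.5 1;-0.7 3 0 0.5 1;-0.7 3 0 0.5 1;-0.5 2 0 0 1;-0.1 0 0 0 1;0 0 0 0 1;0 0 0 0 1' >/dev/null; python3 st.py
python3 -m jog '0 0 -1.5 0 1;0 0 -3 0 1;0 0 -2.5 0 1;0 0 -1 0 1;0 0 0 0 1;0 0 0 0 1' >/dev/null; python3 st.py
```

```text
15.93 [ 614.2 -177.2  193.2] close 65.8 tilt [ 0.05 -0.03] F [-0.2 -0.1 -3.5] w 41.5 ff 60.9 q7 1.07
18.05 [520.1 217.1 192. ] close 67.8 tilt [-0.03 -0.03] F [ 1.  -0.  -1.8] w 41.2 ff 61.0 q7 0.39
18.8 [520.5 218.1 113. ] close 67.8 tilt [0.05 0.02] F [ 0.4  0.4 -2.3] w 41.4 ff 61.0 q7 0.31
```

```bash
python3 -m jog '0 0 -0.8 0 1;0 0 -0.5 0 1;0 0 -0.3 0 1;0 0 0 0 1;0 0 -0.1 0 1;0 0 0 0 1;0 0 0 0 1' >/dev/null; python3 st.py;  python3 -m jog '0 0 -0.1 0 1;0 0 0 0 1;0 0 0 0 1' >/dev/null; python3 st.py
```

```text
19.68 [520.1 218.   96.1] close 67.8 tilt [ 0.03 -0.02] F [-5.8 -3.6 14.7] w 41.4 ff 62.9 q7 0.29
20.05 [520.2 218.   96. ] close 67.8 tilt [ 0.06 -0.05] F [-12.3  -7.2  35.3] w 41.6 ff 65.1 q7 0.29
```

```bash
python3 -m jog '0 0 0.1 0 1;0 0 0 0 1;0 0 0 0 -1;0 0 0 0 -1;0 0 0 0 -1;0 0 0 0 -1;0 0 0 0 -1;0 0 0 0 -1;0 0 0 0 -1' >/dev/null; python3 st.py
python3 -m jog '0 0 1 0 -1;0 0 2 0 -1;0 0 3 0 -1;0 0 3 0 -1;0 0 1.6 0 -1;0 -2 0 -1.8 -1;0 -4 0 -4 -1;0 -4 0 -4 -1;0 -4 0 -4 -1;0 -4 0 -4 -1' >/dev/null; python3 -m jog '0 -4 0 -4 -1;0 -4 0 -4 -1;0 -4 0 -4 -1;-0.1 -4 0 -4 -1;-0.1 -4 0 -4 -1;-0.1 -4 0 -4 -1;-0.1 -4 0 -4 -1;-0.2 -4 0 -4 -1;0 -3 0 -3 -1;0 -1.4 0 0 -1' >/dev/null;python3 -m jog '0 0 0 0 -1;0 0 0 0 -1'  >/dev/null;python3 st.py
python3 - <<'E'
from h import *
I=look("s2")
for v in(("top","side"),("top",),("side",)):
    print(v,'small',edgefit(I,63,41,138,(520,218,-22),v),'big',edgefit(I,79,53,93,(520,218,-22),v))
c=lambda im,x,y,w,h:cv2.resize(im[y:y+h,x:x+w,::-1],(400,400),interpolation=cv2.INTER_CUBIC)
cv2.imwrite("pics/m4.png",np.hstack([c(I['top'],178,184,100,100),c(I['side'],240,200,100,100)]))
E
```

```text
21.18 [520.1 217.9  95.3] close 67.8 tilt [-0. -0.] F [-0.   0.1  1.5] w 85.3 ff 0.0 q7 0.29
23.93 [ 514.5 -324.6  201.3] close 15.2 tilt [0.   0.03] F [-1.  -0.5 -0.4] w 85.6 ff 0.0 q7 0.58
('top', 'side') small [ 519.9  216.7  -22.5 -113.4] big [ 519.6  219.3  -20.5 -108.5]
('top',) small [519.6 216.5 -22.2 -65.4] big [517.4 214.  -20.4 -51. ]
('side',) small [520.3 219.3 -19.  -49.4] big [519.8 220.1 -18.9 -60.9]
```

View pics/m4.png

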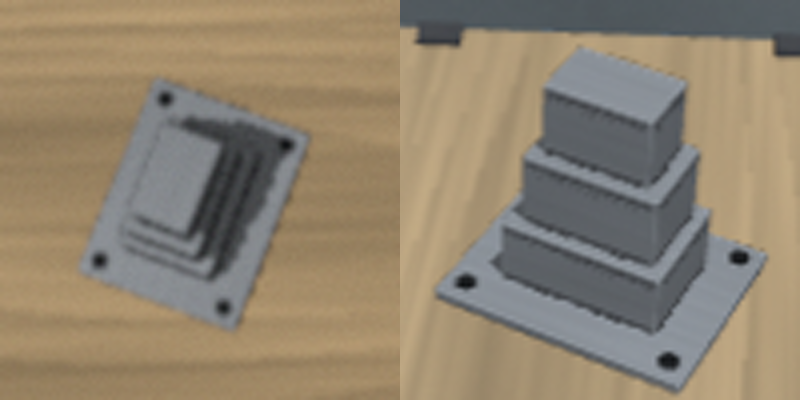

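The stack looks even on all sides: small-box top at top crop (185,180), side crop (615,85). Now grip the cap.

```bash
python3 -m jog '0 0 -2 0 -1;0 0 -3.5 0 -1;0 0 -3.5 0 -1;0 0 -3.5 0 -1;0 0 -3.5 0 -1;0 0 -1.7 0 -1;0 0 -1 0 -1;0 0 0 0 -1' >/dev/null ; python3 st.py; python3 -m jog '0 0 0 0 1;0 0 0 0 1;0 0 0 0 1;0 0 0 0 1;0 0 0 0 1;0 0 0 0 1;0 0 0 0 1;0 0 0 0 1;0 0 0 0 1;0 0 0 0 1' >/dev/null; python3 -m jog '0 0 0 0 1;0 0 0 0 1' >/dev/null; python3 st.py
```

```text
25.02 [ 514.2 -326.    14.3] close 15.0 tilt [-0.01  0.01] F [ 0.9 -0.2  0.2] w 85.2 ff 0.0 q7 0.47
26.52 [ 514.3 -326.4   14.9] close 15.0 tilt [ 0.03 -0.03] F [-1.7  0.2  6.2] w 23.5 ff 59.5 q7 0.47
```

```bash
python3 -m jog '0 0 0.5 0 1;0 0 1.5 0 1;0 0 3 0 1;0 0 3 0 1;0 0 3 0 1;0 0 3 0 1;0 0 3 0 1;0 0 2 0 1;0 0 1 0 1' >/dev/null; python3 st.py
python3 -m jog '0 1.5 0 0 1;0 3 0 -2 1;0 3 0 -2 1;0 3 0 -2 1;0 3 0 -2 1;0 3 0 -2 1;0 3 0 -2 1;0 3 0 -2 1;0 3 0 -2 1;0 3 0 -2 1' >/dev/null
python3 -m jog '0 3 0 -2 1;0 3 0 -2 1;0 3 0 -2 1;0.1 3 0 -2 1;0.1 3 0 -2 1;0.1 3 0 -2 1;0.1 3 0 -2 1;0.1 3 0 -2 1;0.1 1.9 0 -2 1;0 0 0 -1.2 1' >/dev/null; python3 -m jog '0 0 0 0 1;0 0 0 0 1' >/dev/null; python3 st.py
```

```text
27.65 [ 514.2 -326.2  215.6] close 15.0 tilt [ 0.05 -0.04] F [-0.2  0.6 -1.7] w 23.4 ff 58.8 q7 0.58
30.4 [519.9 217.1 214. ] close -22.2 tilt [-0.03 -0.03] F [ 0.3  0.4 -1.2] w 23.4 ff 58.8 q7 -1.08
```

```bash
python3 -m jog '0 0 -1 0 1;0 0 -1.5 0 1;0 0 -1.2 0 1;0 0 -0.8 0 1;0 0 -0.5 0 1;0 0 -0.2 0 1;0 0 0 0 1;0 0 0 0 1;0 0 0 0 1' >/dev/null; python3 st.py
python3 - <<'E'
from h import *
I=look("c1")
for v in(("side",),):
  for z in range(138,166,3):print(z,edgefit(I,64,42,z,(520,218,-22),v))
P=place(box(64,42,148,154),(520.1,217.7,np.radians(-22)));Q=place(box(64,42,93,138),(520.1,217.7,np.radians(-22)))
im=cv2.resize(I['side'][190:280,240:340,::-1],(800,600)[:1]+(720,),interpolation=cv2.INTER_CUBIC)[:600]
f=lambda X:np.round((proj('side',X)-[240,190]+.5)*8-.5).astype(int).tolist()
print('cap',f(P),'small top',f(Q)[4:])
cv2.imwrite("pics/m5.png",im)
E
```

```text
31.52 [520.2 217.9 162.6] close -22.2 tilt [0.02 0.01] F [ 0.5 -0.9 -0.3] w 23.3 ff 58.8 q7 -1.12
138 [519.3 220.7 -21.9 -71.4]
141 [514.3 227.4  -4.9 -69.4]
144 [523.9 217.2 -23.  -61.4]
147 [523.8 221.3 -22.7 -61. ]
150 [518.6 211.5 -20.2 -66.7]
153 [518.5 215.8 -20.4 -66.7]
156 [518.4 219.7 -20.7 -66.6]
159 [518.4 224.7 -21.1 -66.5]
162 [513.1 214.8  -8.6 -65. ]
165 [512.7 219.   -8.6 -65. ]
cap [[577, 211], [357, 140], [281, 220], [507, 296], [578, 192], [358, 121], [282, 201], [508, 276]] small top [[574, 242], [356, 171], [280, 252], [504, 328]]
```

View pics/m5.png

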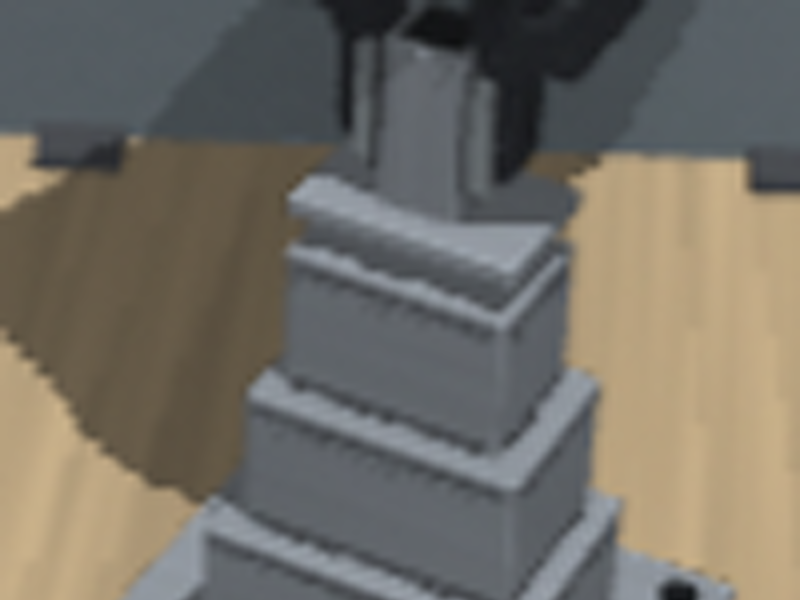

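The cap hangs level about 10 mm above the small box with edges lined up. Its near corner at (513,275) against the box's (500,325) suggests roughly 1 mm offset along the long side. I'll nudge that out, then hand in.

```bash
python3 -m jog '0.1 0 0 0 1;0 0 0 0 1;0 0 0 0 1;0 0 0 0 1' >/dev/null; python3 st.py; python3 -c "
from workcell import hand_in
print(hand_in())"
```

```text
32.12 [521.1 217.9 162.3] close -22.2 tilt [-0.01  0.  ] F [-0.5 -0.4 -2.4] w 23.3 ff 58.8 q7 -1.12
the job is handed in; nothing more can be done
None
```

The job is handed in at 32 s: the big box is on the foot, the small box is on the big box, and the gripper holds the cap level about 1 cm above with its edges lined up to about 1–2 mm by my camera measurements.

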